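Open the push-to-open drop-front bar cabinet

TASK

Open the little walnut bitters cabinet for service: with the fingertips, press the brass spot on its front flap until the push catch lets go, and take the fingers away so that the spring pushes the flap ajar. Then reach in behind the flap's top edge and ease it down, without slamming, until it lies flat and fully open. Do not pinch the flap between the fingers, and leave the bottles inside and the tumbler and jigger beside it standing where they are.

Things in the scene. Friction and masses are not known exactly. Their poses are not given: they have to be found in the camera images.
- bar_cabinet: dark walnut cabinet, fixed, 140 deep (x) x 280 wide (y) x 182 high, walls 12. Origin: centre of its underside, on the worktop; its own -x points out of its front, to the robot; front plane at own x = -70. The whole front between the side walls is one flap without handle, 252 wide x 158 high x 12 thick, hinged at its bottom edge; shut, it is flush with the front plane and hides the top panel, set back 18
- flap (a joint): flap angle: 0 shut, held by the catch; pressing in to about -0.015 frees it (stop at -0.034, 5 mm at the brass spot; 8 to 10 N). Once let go, a spring takes it to about 0.55 (ajar) in 1 s; 1.571 = level, on its stop. Past ajar it stays at any angle and takes 1 to 5 N at the top edge to move. The catch does not hold again
- press_spot (a point): centre of the brass disc, 24 across, flush in the flap's outer face at the upper right, 23 below the top edge; it marks the push catch behind it. Moves with the flap. Behind the disc a steel strike stands 20 in from the flap's inner face (own y -105 to -80 of the cabinet); a spring plunger touches the flap inside at own y = +108; between them nothing is in the way
- flap_top_mid (a point): middle of the flap's top edge, at its inner face (the flap is 12 thick); 159 from the hinge line along the flap; 181 above the worktop when shut. Moves with the flap. Ajar, this edge stands about 70 out in front of the cabinet's front plane and about 164 above the worktop, leaving a gap to reach into from above
- flap_hinge (a point): middle of the flap's hinge line: brass barrel along the lower edge of the cabinet's front plane, parallel to the cabinet's y, 22 above the worktop. The open flap lies level in front of it, outer face down, its inner face then 34 above the worktop
- bitters_amber: small bottle of amber bitters with a black cap, 39 diameter x 100 high, loose, standing on the cabinet's floor (22 above the worktop) behind the flap; origin at its underside. To be left alone
- bitters_green: small bottle of pale green bitters with a black cap, 39 diameter x 88 high, loose, standing beside the other one inside; origin at its underside. To be left alone
- tumbler: faceted glass tumbler, 70 diameter x 87 high, loose, to the right of the cabinet's front; origin at its underside. To be left alone
- jigger: small steel jigger, 37 diameter x 68 high, loose, to the left of the cabinet's front; origin at its underside. To be left alone

How it is judged:
On the way, in this order (a step that is already met when the one before it is completed fails the run):
1. the flap is pressed in with the fingers (past -0.008 rad, 1 mm) to free the catch (value of joint flap below -0.008 rad and contact force between the fingers and flap above 1 N), for 0.04 s.
2. the fingers are taken away and the spring has pushed the flap ajar (value of joint flap between 0.35 and 0.75 rad and contact force between the fingers and flap below 0.2 N), for 0.15 s.
At the end, for the whole second after the job is handed in: the flap lies flat and at rest at its fully open stop (joint above 1.48 of 1.571 rad), and both bottles, the tumbler and the jigger stand upright within 15 mm of where they were (value of joint flap above 1.48 rad and velocity of joint flap below 0.05 rad/s and distance of each of bitters_amber, bitters_green, tumbler, jigger from where it was at the start of the episode below 0.015 m and angle between each of bitters_amber, bitters_green, tumbler, jigger's own z axis and vertical below 0.2 rad); the robot touches nothing.
It fails at once if the flap is pinched: fingers press on its outer and inner face at once (more than 1.5 N each) (contact force between the fingers and flap_c0 above 1.5 N and contact force between the fingers and flap_c1 above 1.5 N).
It fails at once if the flap is slammed down (faster than 3 rad/s when more than half open) (value of joint flap above 0.8 rad and velocity of joint flap above 3 rad/s).
It fails at once if a bottle, the tumbler or the jigger is lifted, knocked or shoved (moved more than 20 mm, or tilted more than 0.35 rad) (distance of any of bitters_amber, bitters_green, tumbler, jigger from where it was at the start of the episode above 0.02 m or angle between any of bitters_amber, bitters_green, tumbler, jigger's own z axis and vertical above 0.35 rad).
It also fails if it takes over 51 s, if anything falls off the work surface, if the arm or the gripper's body presses on something with over 40 N, if the wrist force passes 120 N, or if a joint passes its speed limit or range.

ROBOT

A 7-joint arm with a two-finger parallel gripper is mounted at the origin on a cart in front of the work surface, level with it; the furniture and walls round the work are solid. World frame = base frame: x ahead of the robot, y to its left, z up, the work surface at z = 0. Lengths are in m, angles in rad, forces in N, time in s.
With the tool pointing down it reaches from about 0.4 to 0.85 m from the base axis. Payload 10.4 kg.
Tool frame: the origin (TCP) lies midway between the tips of the shut fingers; the grasp point (between the pads) lies 19 mm behind it; z points along the fingers, y is the line along which they close (so a half turn about z gives the same grasp; the last joint's range is limited). The gripper opens to 87 mm and grips with 3 to 60 N. Pads are 19 mm wide; open, the fingers measure 117 mm over their backs; the gripper's body (75 mm by 190 mm) begins 51 mm behind the grasp point.
Start: joints at [-1.165, 0.332, -0.065, 1.46, 0.022, 1.35, -0.088], TCP at [0.26, 0.568, 0.223] pointing down, gripper open.
Joint ranges: [-2.6, 2.6], [-0.5, 2.12], [-1.47, 1.34], [0.16, 2.42], [-1.27, 4.41], [0.06, 2.06], [-2.6, 2.6]. Speed limits (rad/s): [2.22, 2.22, 2.79, 2.79, 3.14, 3.14, 3.14].

INTERFACE

Orientations are given as a unit quaternion [x, y, z, w].
In Python, from bench import r gives the robot as it stands.
- The arm moves only by the tool apply_moves, never from a script. Its argument "steps" is a list of rows, each a list of 7 numbers: the turn, a rotation vector about the tool's x, y, z in rad, then the shift along the tool's x, y, z in mm, then the opening, from -1 (shut) to 1 (fully open). In form: [[ax, ay, az, x, y, z, claw], ...]. A call has 1 to 20 rows; each row is the pose to reach, as a shift and turn from the pose commanded when the call began, along the tool's axes at that moment; what a row does not reach only later rows make up. A row lasts 1/12 s, in which the tool goes at most 41.7 mm and 7.16 degrees, less where a joint would pass 70% of its speed; a pose out of reach is approached as far as the arm can. A call with a gripper value outside its range is refused whole. The fingers move at their own pace and stop on an object; "force" is the grip in N (left out, the last holds). Time passes only in rows, so rows that repeat a pose let the fingers close. It gives the time, the measured TCP pose, the force, the opening and the grip force at its end, in the units of the state.
- r.read_state(): the state, without advancing time (a new reading comes with each control period).
- r.camera(name): name is "side" or "top"; returns a dict with "pixels" (420x560x3 uint8, red, green, blue), "z_map" (420x560 float32, m along the optical axis (not along the pixel's ray), 0 where there is no reading), "fovy" (degrees; the focal length in pixels is half the picture's height over the tangent of half this angle, whatever the lens; pixels are square), "cx", "cy" (the principal point, pixels), "k1" (the pictures are not rectified: a ray, as slopes to the right and down, at radius r is drawn at 1 + k1 r^2 times it, then the intrinsics apply), "position" and "orientation" of the camera in the world. Camera axes: x right, y down, z forward; pixel columns grow to the right and rows downward; lengths in m; the calibration is good to about 2 mm. A picture is of the moment at which its call begins.
- r.close_job(): hands the job in; it is judged then, once.
The state is a dict: "time": time; "joint_positions": joint angles; "joint_vel": joint speeds; "joint_torque": joint torques, N m; "ee_pos": TCP position; "eef_rot": TCP orientation; "ft_force": force on the tool from outside, world axes, zero at the start; "torque": the same for the moment, N m; "width": finger opening in m; "grip_force": force on a finger pad.
Only numpy, scipy, OpenCV 4.12 (cv2) and the standard library are available. Lean on these libraries where they do the work, as an engineer would, in place of code of your own. Each camera call takes 0.05 s, during which the arm holds its last target. There are 200 camera calls.

## Working session

There is one attempt and no reset: what is moved stays moved. The work goes in short steps, Python scripts to look and compute and a tool call to move; the robot and the scene stay as the last step left them, time stands still between calls to the robot, and variables do not carry over. Pictures are saved under pics/ and viewed, at most 10 in all, crops included, and the job is handed in when it is done.

Besides the shell and the picture viewer there is one more tool, called after ">>>" as a command line: name --pt "numbers of a row" for each row, then --argument value for the rest. apply_moves: Moves the arm, as the interface text tells. Its arguments: {"type":"object","properties":{"steps":{"type":"array","items":{"type":"array","items":{"type":"number"}}},"force":{"type":"number"}},"required":["steps"]}

```bash
mkdir -p pics
cat > h.py <<'E'
import numpy as np, cv2
from bench import r
from scipy.spatial.transform import Rotation as R
def snap(n,f):
    c=r.camera(n); cv2.imwrite('pics/'+f+'.png',c['pixels'][:,:,::-1]); np.savez('pics/'+f+'.npz',**{k:np.array(v) for k,v in c.items()}); return c
def cloud(c):
    h,w=c['z_map'].shape; f=h/2/np.tan(np.radians(float(c['fovy']))/2)
    K=np.array([[f,0,float(c['cx'])],[0,f,float(c['cy'])],[0,0,1]])
    u,v=np.meshgrid(np.arange(w),np.arange(h)); p=np.stack([u,v],-1).reshape(-1,1,2).astype(float)
    n=cv2.undistortPoints(p,K,np.array([float(c['k1']),0,0,0])).reshape(h,w,2)
    z=np.array(c['z_map'],float); P=np.dstack([n*z[...,None],z])
    return P@R.from_quat(c['orientation']).as_matrix().T+np.array(c['position'])
E
python3 - <<'E'
from h import *
for n in('side','top'):
    c=snap(n,n+'0'); P=cloud(c); print(n,c['position'],c['orientation'],c['fovy'],c['k1'],(c['z_map']==0).mean())
s=r.read_state(); print(s['time'],s['ee_pos'],s['eef_rot'],s['ft_force'],s['width'])
E
```

```text
side [ 0.88558901 -0.68491184  0.80205825] [ 0.89533548  0.19985492 -0.0946746  -0.38661235] 51.96639605191656 -0.061768667252129185 0.013018707482993197
top [ 0.02921223 -0.31730786  0.89360497] [ 0.81775098 -0.47375503  0.15905736 -0.28555257] 54.23674504677178 -0.048123065911026684 0.0037627551020408163
0.1 [0.25969523 0.56811106 0.22182538] [ 2.12730248e-01  9.77110753e-01 -6.37213547e-04 -1.09396081e-04] [-0.37986185  0.47008153  0.43257467] 0.08729091219571454
```

View pics/side0.png

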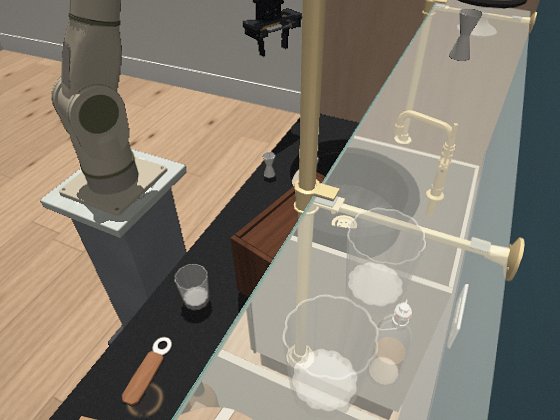

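View pics/top0.png

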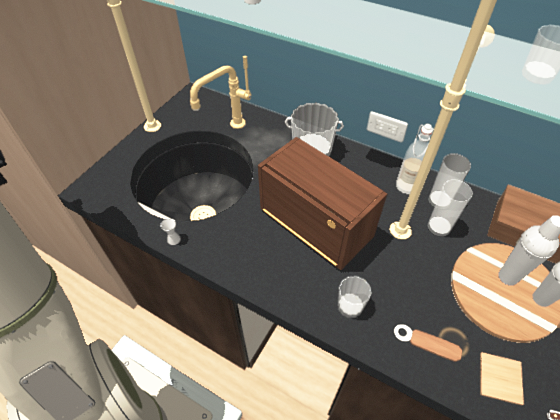

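The side view shows a glass shelf with brass posts in front of and over the cabinet, the tumbler at (193,288) and the jigger at (268,165). In the top view the brass spot is at (332,224), the flap's front face runs from (262,205) to (342,262), the tumbler is at (353,297) and the jigger at (172,232).

```bash
cat > m.py <<'E'
from h import *
c=dict(np.load('pics/top0.npz')); P=cloud(c); hsv=cv2.cvtColor(c['pixels'],cv2.COLOR_RGB2HSV)
def at(P,u,v): return np.round(np.median(P[v-1:v+2,u-1:u+2].reshape(-1,3),0),3)
pts=dict(spot=(332,224),topBL=(297,143),topBR=(383,191),topFL=(263,178),topFR=(348,235),faceL=(270,200),faceR=(335,250),face2=(300,210),tumb=(353,280),tumb_base=(352,308),jig=(172,222),jigbase=(174,240),post=(400,232),postmid=(440,140),shelf=(350,45),shelf2=(200,12),counter=(250,290),shelffront=(470,75),pot=(315,115))
for k,(u,v) in pts.items(): print(k,at(P,u,v))
# face plane: walnut points with z between .05 and .16 around region
m=np.zeros(P.shape[:2],bool); cv_=np.zeros(P.shape[:2],np.uint8); cv2.fillPoly(cv_,[np.array([(267,190),(345,240),(338,256),(266,205)])],1)
Q=P[cv_>0]; Q=Q[(Q[:,2]>.04)&(Q[:,2]<.17)]
mu=np.median(Q,0); 
for _ in range(3):
    U,S,V=np.linalg.svd(Q-Q.mean(0),full_matrices=False); n=V[2]; d=(Q-Q.mean(0))@n; Q=Q[abs(d)<.004]
print('face',n,Q.mean(0),len(Q),np.std(d))
# brass spot
g=np.zeros_like(cv_); cv2.circle(g,(332,224),9,1,-1)
b=(g>0)&(hsv[...,0]>12)&(hsv[...,0]<35)&(hsv[...,1]>90)&(hsv[...,2]>110); print('spot',b.sum(),np.argwhere(b).mean(0)[::-1],P[b].mean(0),P[b].min(0),P[b].max(0))
# cabinet top pts
T=np.zeros_like(cv_); cv2.fillPoly(T,[np.array([(297,143),(383,191),(348,240),(260,178)])],1)
q=P[(T>0)&(abs(P[...,2]-.182)<.008)]; rect=cv2.minAreaRect((q[:,:2]*1000).astype(np.float32)); print('top',rect,np.median(q[:,2])); print(cv2.boxPoints(rect))
c2=dict(np.load('pics/side0.npz')); P2=cloud(c2)
for k,(u,v) in dict(cabFcorner=(236,239),cabtop=(280,225),cabside=(245,265),pole=(310,60),shelf=(400,260),tumb=(193,290),jig=(268,170),edge=(250,260),shelfhi=(440,60)).items(): print('side',k,at(P2,u,v))
q=P2[190:260,232:300].reshape(-1,3);q=q[(abs(q[:,2]-.182)<.006)]; print(len(q), cv2.boxPoints(cv2.minAreaRect((q[:,:2]*1000).astype(np.float32))))
E
python3 m.py
```

```text
spot [ 0.545 -0.154  0.161]
topBL [0.714 0.026 0.182]
topBR [ 0.671 -0.218  0.182]
topFL [0.597 0.055 0.149]
topFR [ 0.536 -0.197  0.16 ]
faceL [0.592 0.034 0.081]
faceR [ 0.541 -0.173  0.075]
face2 [ 0.568 -0.064  0.129]
tumb [ 0.49  -0.241  0.073]
tumb_base [ 0.43  -0.266  0.068]
jig [0.422 0.222 0.061]
jigbase [0.402 0.212 0.013]
post [ 0.712 -0.286  0.014]
postmid [ 0.721 -0.292  0.331]
shelf [ 0.776 -0.057  0.442]
shelf2 [0.741 0.302 0.441]
counter [ 0.383 -0.031  0.001]
shelffront [ 0.791 -0.297  0.443]
pot [0.948 0.084 0.086]
face [-0.97110518  0.23862732 -0.00342579] [ 0.56360949 -0.08018003  0.09142194] 1442 0.0008558235245204388
spot 58 [330.86206897 223.86206897] [ 0.54586087 -0.15083238  0.15857128] [ 0.54198575 -0.16249877  0.14653294] [ 0.54908941 -0.13966579  0.17142927]
top ((627.3924560546875, -88.37147521972656), (256.4605407714844, 140.06591796875), 78.71696472167969) 0.18206385499554673
[[ 533.6241   -200.42105 ]
 [ 670.98285  -227.82574 ]
 [ 721.1608     23.6781  ]
 [ 583.80206    51.082794]]
side cabFcorner [ 0.55  -0.197  0.182]
side cabtop [ 0.614 -0.125  0.183]
side cabside [ 0.572 -0.207  0.124]
side pole [ 0.732 -0.294  0.618]
side shelf [ 0.871 -0.387  0.477]
side tumb [ 0.487 -0.281  0.082]
side jig [0.412 0.213 0.023]
side edge [ 0.587 -0.21   0.151]
side shelfhi [0.818 0.191 0.443]
2351 [[ 536.3266   -200.21242 ]
 [ 636.50226  -223.23383 ]
 [ 680.69635   -30.927292]
 [ 580.5207     -7.905884]]
```

>>> apply_moves --pt "0 0 -0.188 -376 -342 -15 -1" --pt "0 0 -0.188 -376 -342 -15 -1" --pt "0 0 -0.188 -376 -342 -15 -1" --pt "0 0 -0.188 -376 -342 -15 -1" --pt "0 0 -0.188 -376 -342 -15 -1" --pt "0 0 -0.188 -376 -342 -15 -1" --pt "0 0 -0.188 -376 -342 -15 -1" --pt "0 0 -0.188 -376 -342 -15 -1" --pt "0 0 -0.188 -376 -342 -15 -1" --pt "0 0 -0.188 -376 -342 -15 -1" --pt "0 0 -0.188 -376 -342 -15 -1" --pt "0 0 -0.188 -376 -342 -15 -1" --pt "0 0 -0.188 -376 -342 -15 -1" --pt "0 0 -0.188 -376 -342 -15 -1" --pt "0 0 -0.188 -376 -342 -15 -1" --pt "0 0 -0.188 -376 -342 -15 -1" --force 10

```text
time: 1.43
ee_pos: [0.459, 0.1025, 0.2373]
eef_rot: [0.119, 0.993, 0.0, -0.0]
ft_force: [0.2, 0.5, -0.5]
width: 0.001
grip_force: 0.0
```

>>> apply_moves --pt "0 0 0 -85 -226 0 -1" --pt "0 0 0 -85 -226 0 -1" --pt "0 0 0 -85 -226 0 -1" --pt "0 0 0 -85 -226 0 -1" --pt "0 0 0 -85 -226 0 -1" --pt "0 0 0 -85 -226 0 -1" --pt "0 0 0 -85 -226 0 -1" --pt "0 0 0 -85 -226 30 -1" --pt "0 0 0 -85 -226 60 -1" --pt "0 0 0 -85 -226 88 -1" --pt "0 0 0 -85 -226 88 -1" --pt "0 0 0 -85 -226 88 -1"

```text
time: 2.43
ee_pos: [0.4878, -0.1372, 0.149]
eef_rot: [0.119, 0.993, -0.0, -0.001]
ft_force: [0.5, 0.1, 0.9]
width: 0.0005
grip_force: 0.0
```

Run:
```python
from h import *
c=snap('top','top1'); snap('side','side1'); s=r.read_state(); print(s['time'],s['ee_pos'],s['eef_rot'],s['ft_force'])
cv2.imwrite('pics/both1.png',np.hstack([cv2.imread('pics/top1.png')[80:380,180:480],cv2.imread('pics/side1.png')[120:420,100:400]]))
```

```text
2.5333 [ 0.48934319 -0.13807071  0.15117352] [1.19484033e-01 9.92835704e-01 1.04354230e-04 9.05837412e-04] [-0.90675895  1.26529413  0.66414915]
```

View pics/both1.png

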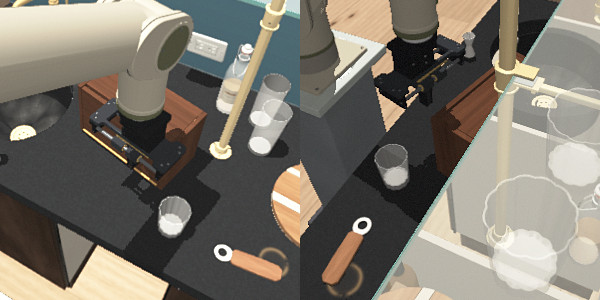

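The gripper stands clear in front of the brass spot with its long axis parallel to the cabinet's front. Next I approach to contact.

>>> apply_moves --pt "0 0 0 -20 0 0 -1" --pt "0 0 0 -35 0 0 -1" --pt "0 0 0 -42 0 0 -1" --pt "0 0 0 -45 0 0 -1" --pt "0 0 0 -47 0 0 -1" --pt "0 0 0 -48 0 0 -1" --pt "0 0 0 -49 0 0 -1" --pt "0 0 0 -49 0 0 -1"

```text
time: 3.2
ee_pos: [0.5356, -0.1503, 0.1497]
eef_rot: [0.12, 0.993, 0.0, 0.0]
ft_force: [-0.4, -0.4, 0.6]
width: 0.0005
grip_force: 0.0
```

>>> apply_moves --pt "0 0 0 -1 0 0 -1" --pt "0 0 0 -2 0 0 -1" --pt "0 0 0 -3 0 0 -1" --pt "0 0 0 -3 0 0 -1"

```text
time: 3.53
ee_pos: [0.5378, -0.1509, 0.1495]
eef_rot: [0.12, 0.993, 0.0, -0.001]
ft_force: [-6.1, 1.7, 4.8]
width: 0.0005
grip_force: 3.2
```

>>> apply_moves --pt "0 0 0 -1 0 0 -1" --pt "0 0 0 -2 0 0 -1" --pt "0 0 0 -3 0 0 -1" --pt "0 0 0 -4 0 0 -1" --pt "0 0 0 -4 0 0 -1"

```text
time: 3.95
ee_pos: [0.5411, -0.1517, 0.1494]
eef_rot: [0.12, 0.993, 0.001, -0.002]
ft_force: [-8.8, 2.8, 6.4]
width: 0.0003
grip_force: 4.7
```

>>> apply_moves --pt "0 0 0 40 0 0 -1" --pt "0 0 0 80 0 0 -1" --pt "0 0 0 110 0 -20 -1" --pt "0 0 0 120 0 -55 -1" --pt "0 0 0 120 0 -90 -1" --pt "0 0 0 120 0 -110 -1" --pt "0 0 0 120 0 -110 -1" --pt "0 0 0 120 0 -110 -1" --pt "0 0 0 120 0 -110 -1" --pt "0 0 0 120 0 -110 -1" --pt "0 0 0 120 0 -110 -1" --pt "0 0 0 120 0 -110 -1" --pt "0 0 0 120 0 -110 -1"

```text
time: 5.03
ee_pos: [0.4259, -0.1234, 0.259]
eef_rot: [0.12, 0.993, -0.0, -0.0]
ft_force: [0.6, 0.0, -0.5]
width: 0.0008
grip_force: 0.0
```

Run:
```python
from h import *
c=snap('top','top2'); c2=snap('side','side2'); s=r.read_state(); print(s['time'],s['ee_pos'],s['eef_rot'],s['ft_force'])
cv2.imwrite('pics/both2.png',np.hstack([cv2.imread('pics/top2.png')[80:380,180:480],cv2.imread('pics/side2.png')[120:420,100:400]]))
F=np.array([.568,-.062]);ex=np.array([.971,-.239]);ey=np.array([.239,.971])
for n,P in(('top',cloud(c)),('side',cloud(c2))):
    o=-((P[...,:2]-F)@ex); y=(P[...,:2]-F)@ey; z=P[...,2]
    m=(abs(y)<.126)&(o>.01)&(o<.12)&(z>.03)&(z<.175)
    if n=='side': m&=False|((abs(y)<.126)&(o>.01)&(o<.12)&(z>.03)&(z<.175))
    if m.sum()>10: print(n,m.sum(),'top z',np.percentile(z[m],[50,90,98]));mm=m&(z>np.percentile(z[m],90)); print('o',np.percentile(o[mm],[5,50,95]),'y',np.percentile(y[mm],[5,95]))
```

```text
5.1333 [ 0.42603573 -0.12341098  0.25926677] [ 1.20122495e-01  9.92759046e-01 -3.42465615e-05 -2.46147269e-04] [ 0.74731227 -0.32798744 -0.75771505]
top 665 top z [0.16081825 0.16425475 0.16552699]
o [0.07117314 0.07316991 0.07652107] y [-0.11405599  0.1077946 ]
side 2835 top z [0.13693925 0.16104499 0.16416043]
o [0.06599922 0.0692543  0.07573105] y [-0.11522088  0.11013902]
```

View pics/both2.png

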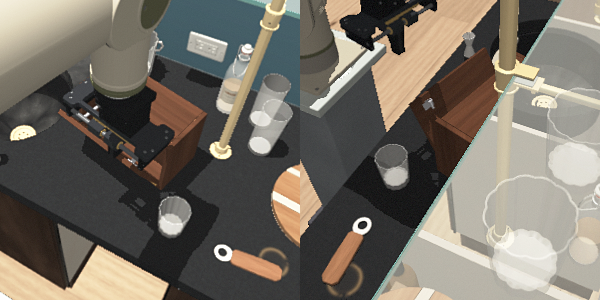

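The flap is ajar: its inner top edge is 73 mm out and 164 mm high, and the strike is visible at (428,103) in the right half. Next I go over the gap at mid-width and reach down.

>>> apply_moves --pt "0 0 0 -93 93 0 -1" --pt "0 0 0 -93 93 0 -1" --pt "0 0 0 -93 93 0 -1" --pt "0 0 0 -93 93 0 -1" --pt "0 0 0 -93 93 0 -1" --pt "0 0 0 -93 93 30 -1" --pt "0 0 0 -93 93 60 -1" --pt "0 0 0 -93 93 90 -1" --pt "0 0 0 -93 93 110 -1" --pt "0 0 0 -93 93 122 -1" --pt "0 0 0 -93 93 122 -1" --pt "0 0 0 -93 93 122 -1"

```text
time: 6.13
ee_pos: [0.5386, -0.0557, 0.1382]
eef_rot: [0.12, 0.993, 0.0, 0.0]
ft_force: [0.0, -0.2, 0.5]
width: 0.0001
grip_force: 0.0
```

>>> apply_moves --pt "0 0 0 12 0 -5 -1" --pt "0 0 0 20 0 -9 -1" --pt "0 0 0 26 0 -9 -1" --pt "0 0 0 32 0 -5 -1" --pt "0 0 0 38 0 -1 -1" --pt "0 0 0 44 0 3 -1" --pt "0 0 0 49 0 7 -1" --pt "0 0 0 53 0 10 -1" --pt "0 0 0 57 0 14 -1" --pt "0 0 0 61 0 18 -1" --pt "0 0 0 65 0 22 -1" --pt "0 0 0 69 0 26 -1" --pt "0 0 0 72 0 30 -1" --pt "0 0 0 72 0 30 -1"

```text
time: 7.3
ee_pos: [0.4676, -0.038, 0.1066]
eef_rot: [0.12, 0.993, -0.0, -0.001]
ft_force: [1.0, 0.2, -1.0]
width: 0.0002
grip_force: 0.1
```

Run:
```python
from h import *
c2=snap('side','side3'); s=r.read_state(); print(s['time'],s['ee_pos'],s['ft_force'])
cv2.imwrite('pics/s3.png',c2['pixels'][120:340,150:350,::-1].repeat(2,0).repeat(2,1))
```

```text
7.35 [ 0.46788824 -0.03810079  0.10692914] [ 0.73648651 -0.38951374  0.70217072]
```

View pics/s3.png

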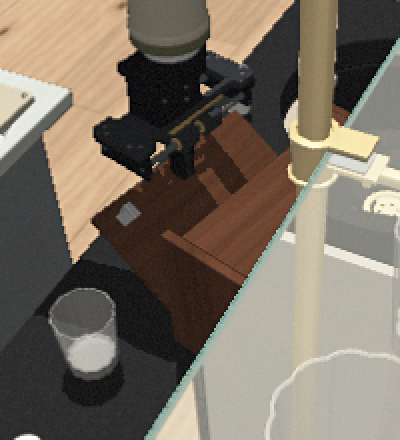

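The flap has followed to about 1 rad with the closed fingers on its inner face; strike at (127,213), tumbler untouched. I continue down.

>>> apply_moves --pt "0 0 0 3 0 4 -1" --pt "0 0 0 6 0 9 -1" --pt "0 0 0 9 0 14 -1" --pt "0 0 0 12 0 19 -1" --pt "0 0 0 15 0 24 -1" --pt "0 0 0 17 0 29 -1" --pt "0 0 0 19 0 34 -1" --pt "0 0 0 21 0 39 -1" --pt "0 0 0 23 0 45 -1" --pt "0 0 0 25 0 51 -1" --pt "0 0 0 26 0 56 -1" --pt "0 0 0 27 0 61 -1" --pt "0 0 0 28 0 66 -1" --pt "0 0 0 28 0 70 -1" --pt "0 0 0 28 0 72 -1" --pt "0 0 0 28 0 72 -1"

```text
time: 8.68
ee_pos: [0.441, -0.0314, 0.0349]
eef_rot: [0.12, 0.993, -0.0, -0.001]
ft_force: [-1.2, -0.5, -0.1]
width: 0.0005
grip_force: 0.0
```

>>> apply_moves --pt "0 0 0 0 0 1 -1" --pt "0 0 0 0 0 2 -1" --pt "0 0 0 0 0 3 -1" --pt "0 0 0 0 0 3 -1"

```text
time: 9.02
ee_pos: [0.4416, -0.0314, 0.034]
eef_rot: [0.12, 0.993, 0.0, -0.0]
ft_force: [-11.3, -0.1, 27.3]
width: 0.0004
grip_force: 13.7
```

On the stop. I retreat straight up.

>>> apply_moves --pt "0 0 0 0 0 -15 -1" --pt "0 0 0 0 0 -50 -1" --pt "0 0 0 0 0 -90 -1" --pt "0 0 0 0 0 -130 -1" --pt "0 0 0 0 0 -170 -1" --pt "0 0 0 0 0 -200 -1" --pt "0 0 0 0 0 -200 -1" --pt "0 0 0 0 0 -200 -1" --pt "0 0 0 0 0 -200 -1"

```text
time: 9.77
ee_pos: [0.4412, -0.0314, 0.2321]
eef_rot: [0.12, 0.993, 0.0, -0.0]
ft_force: [-0.5, -1.1, -0.2]
width: 0.0003
grip_force: 0.0
```

Run:
```python
from h import *
c=snap('top','top4'); c2=snap('side','side4'); s=r.read_state(); print(s['time'],s['ee_pos'],s['ft_force'])
cv2.imwrite('pics/both4.png',np.hstack([cv2.imread('pics/top4.png')[80:380,150:450],cv2.imread('pics/side4.png')[120:420,100:400]]))
F=np.array([.568,-.062]);ex=np.array([.971,-.239]);ey=np.array([.239,.971])
for n,P in(('top',cloud(c)),('side',cloud(c2))):
    o=-((P[...,:2]-F)@ex); y=(P[...,:2]-F)@ey; z=P[...,2]
    for a,b in((.02,.06),(.06,.1),(.1,.15)):
        m=(abs(y)<.07)&(o>a)&(o<b)&(z<.12); print(n,a,m.sum(),np.median(z[m]) if m.any() else 0)
```

```text
9.8667 [ 0.44081158 -0.03148612  0.23134932] [ 0.07673686  0.40040211 -0.3698621 ]
top 0.02 1027 0.033419333483271196
top 0.06 1095 0.0334404503101956
top 0.1 1451 0.03345931499726795
side 0.02 0 0
side 0.06 207 0.034232399292797755
side 0.1 743 0.03402780501858493
```

View pics/both4.png

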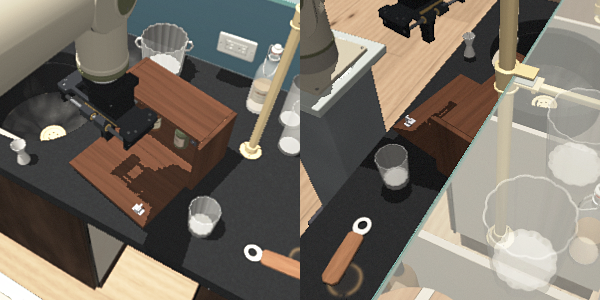

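The flap lies level (33 to 34 mm along its whole length). The tumbler (205,217) and jigger (20,150) stand as before, and the bottles are upright at (180,130).

```bash
python3 -c "
from bench import r
print(r.close_job())"
```

```text
the job is handed in; nothing more can be done
None
```

The cabinet is open: I pressed the catch free, let the flap spring ajar and eased it down until it lay flat on its stop. The tumbler, jigger and bottles look upright and unmoved in the last pictures; the job was handed in at about 10 s, and no verdict came back.

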